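Rock the stuck stopper out of a plaster mould

TASK

The wooden stopper with the flat upright handle is stuck in the slot of the rectangular plaster mould: grip it by the handle and rock it side to side along the slot, leaning it clearly (five to ten degrees) first towards the robot's left and then towards its right, and so on, until it comes free. Do not pull so hard that the mould lifts off its cradle, and leave everything else on the bench where it is. Finish while still holding the stopper, upright and still, just clear of the mould: about a finger's width above the slot it came from.

Things in the scene. Friction and masses are not known exactly. Their poses are not given: they have to be found in the camera images.
- stopper_grip (a point): Where to grip the stopper: the middle of its upright handle, at the start 60 mm above the mould's top face, and 82 mm above the stopper's underside. The handle is a flat wooden slab, 16 mm thick (x), 40 mm wide (y), reaching 16 mm above and 50 mm below this point (there a wider block begins). z points up along it, x roughly away from the robot, y roughly to the robot's left, along the slot.
- stopper: The loose beech stopper, 98 mm high, about 0.13 kg; origin at the centre of its underside, axes as stopper_grip. Below the handle it is a block 20 mm thick (x), 76 mm wide (y), from 7 to 32 mm above the underside; the lowest 7 mm are only 60 mm wide. It stands on the floor of the slot, 22 mm deep. Leaning to the robot's left: the handle's top goes towards +y.
- stopper_foot (a point): Centre of the stopper's underside, same axes. Against the rubber grips the handle may turn a few degrees between the fingers, so the stopper leans a little less than the fingers do: grip firmly.
- slot_mouth (a point): Centre of the slot's opening in the top face of the rectangular plaster mould (150 x 180 x 80 mm, top face 92 mm above the bench). z up, y along the slot, roughly to the robot's left. The slot is 92 mm long (y), 24 mm wide (x), 22 mm deep, so the stopper has room to lean 0.2 rad each way. Rubber grips in it clamp the stopper: see grips_left and grips_right.
- grips_left (a point): Middle of the left pair of sprung rubber grips: 30 mm to the robot's left of the slot's centre, 8.5 mm below the mould's top face (each grip is 12 mm high). Each pair clamps the stopper's two broad faces with about 16 N of friction (varies by a tenth) until the underside is past it, so a straight pull against both pairs meets about 32 N.
- grips_right (a point): Middle of the right pair of grips, likewise. When the stopper is turned in the plane of the slot about the one pair, only the other pair slides, which takes half the pull: turning it about the left pair (leaning left) raises its right end, then about the right pair (leaning right) its left end, each by 60 mm times the angle, and so it walks up and out.
- mould (a joint): How far the mould (2.4 kg) is lifted straight up off the floor of its cradle, m; 0 = resting. It lifts only, when pulled upward with more than about 23 N, and sinks back when the pull ends. The cradle is fixed to the bench.
- cradle: Fixed wooden cradle, 184 x 214 mm, rim 30 mm high, in which the rectangular mould rests; origin at the centre of its underside on the bench. It carries the mould and its rubber grips.
- round_mould: Another plaster mould, not part of the job: round, 148 mm in diameter, on a 170 mm square board, with a round wooden knob on top, 142 mm high over all; fixed; origin at the centre of its underside.
- bowl: Bystander: loose white bowl, 140 mm wide, 60 mm high; origin under its centre.
- plate: Bystander: loose white plate, 200 mm wide; origin under its centre.
- flask: Bystander: loose orange drinking flask, 64 mm wide, 200 mm high; origin under its centre.
- tape: Bystander: loose paper roll, 90 mm wide, 50 mm high; origin under its centre.
- mug: Bystander: loose blue mug, 76 mm wide, 85 mm high; origin under its centre.
- pot: Bystander: loose small lidded pot, 44 mm wide, 55 mm high, between the two moulds; origin under its centre.
- brush: Bystander: loose brush, 170 mm long, lying between the two moulds.
There are look-alikes about, which are no part of the job. Leave any purple or turquoise look-alike of the stopper alone.

How it is judged:
By the outcome, as a careful person would: the job done as asked, in the order asked, and still so for the second after the job is handed in, while the arm keeps its last pose, push and grip.
It also fails if it takes over 48 s, if anything falls off the work surface, if the arm or the gripper's body presses on something with over 40 N, if the wrist force passes 120 N, or if a joint passes its speed limit or range.

ROBOT

A 6-joint arm with a two-finger parallel gripper is mounted at the origin on the work surface. World frame = base frame: x ahead of the robot, y to its left, z up, the work surface at z = 0. Lengths are in m, angles in rad, forces in N, time in s.
With the tool pointing down it reaches from about 0.375 to 0.9 m from the base axis. Payload 3.1 kg.
Tool frame: the origin (TCP) lies at the very end of the fingers, on their centre line; the grasp point (between the pads) lies 19 mm behind it (grip_depth is the distance from the TCP to the grasp point, in m); z points along the fingers, y is the line along which they close (so a half turn about z gives the same grasp; the last joint's range is limited). The gripper opens to 85 mm and grips with 20 to 120 N. Pads are 22 mm wide; open, the fingers measure 114 mm over their backs; the gripper's body (76 mm by 85 mm) begins 54 mm behind the grasp point. The pads swing forward as they close: fully open they stand 13 mm farther back than shut.
Start: joints at [1.056, 0.527, 1.433, -0, 1.181, -0.178], TCP at [0.207, 0.59, 0.231] pointing down, gripper open.
Joint ranges: [-3.08, 3.08], [-0.75, 2.2], [0.22, 2.44], [-1.43, 4.57], [0, 2.65], [-2.85, 2.85]. Speed limits (rad/s): [2.79, 2.79, 3.14, 3.14, 3.14, 3.14].

INTERFACE

Orientations are given as a unit quaternion [x, y, z, w].
In Python, from station import * gives the robot as it stands.
- The arm moves only by the tool apply_moves, never from a script. Its argument "plan" is a list of rows, each a list of 7 numbers: the shift along the tool's x, y, z in m, then the turn, a rotation vector about the tool's x, y, z in rad, then the gripper command: -1 is fully open, 1 is shut, values between are in proportion. In form: [[dx, dy, dz, wx, wy, wz, jaw], ...]. A call has 1 to 8 rows; each row shifts and turns the commanded pose from where the row before left it, along the tool's axes as they then stand; what a row does not reach is not made up. A row lasts 1/8 s, in which the tool goes at most 62.5 mm and 10.7 degrees, less where a joint would pass 70% of its speed; a pose out of reach is approached as far as the arm can. A call is refused whole if a number of a shift passes 0.0625 or a number of a turn 0.188, either way. A call with a gripper value outside its range is refused whole. The fingers move at their own pace and stop on an object; "force" is the grip in N (left out, the last holds). Time passes only in rows, so rows that do not move let the fingers close. It gives the time, the measured TCP pose, the force, the opening and the grip force at its end, in the units of the state.
- sense(): the state, without advancing time (a new reading comes with each control period).
- snapshot(name): name is "scene" or "top" or "wrist"; returns the picture (480x640x3 uint8, red, green, blue); there is no depth.
- calibration(name): a dict with "camera_matrix" (3x3 intrinsics, pixels), "k1" (the pictures are not rectified: a ray, as slopes to the right and down, at radius r is drawn at 1 + k1 r^2 times it, then the intrinsics apply), "R" (3x3) and "t" (3): a world point X has camera coordinates R X + t; the wrist camera has in their place "mount" (4x4, takes a point from camera to tool coordinates, whose origin is the TCP and whose axes are the flange's). Camera axes: x right, y down, z forward; pixel columns grow to the right and rows downward; lengths in m; the calibration is good to about 2 mm. A picture is of the moment at which its call begins: read the wrist's pose just before it. calibration takes no time and is no camera call.
- sign_off(): hands the job in; it is judged then, once.
The state is a dict: "t": time; "q": joint angles; "qd": joint speeds; "tau": joint torques, N m; "tcp_pos": TCP position; "tool_rot": TCP orientation; "force": force on the tool from outside, world axes, zero at the start; "ft_torque": the same for the moment, N m; "finger_gap": opening from 0.0 (shut) to 1.0 (fully open); "gripper_force": force on a finger pad.
Only numpy, scipy, OpenCV 4.12 (cv2) and the standard library are available. Lean on these libraries where they do the work, as an engineer would, in place of code of your own. Each camera call takes 0.05 s, during which the arm holds its last target. There are 200 camera calls.

## Working session

There is one attempt and no reset: what is moved stays moved. The work goes in short steps, Python scripts to look and compute and a tool call to move; the robot and the scene stay as the last step left them, time stands still between calls to the robot, and variables do not carry over. Pictures are saved under pics/ and viewed, at most 10 in all, crops included, and the job is handed in when it is done.

Besides the shell and the picture viewer there is one more tool, called after "Call:" as name(argument=value, ...), one argument or row to a line, values as JSON. apply_moves: Moves the arm, as the interface text tells. Its arguments: {"type":"object","properties":{"plan":{"type":"array"},"force":{"type":"number"}},"required":["plan"]}

```bash
mkdir -p pics
python3 - <<'E'
from station import *
import cv2
for n in("scene","top"):
    cv2.imwrite(f"pics/{n}0.png",snapshot(n)[:,:,::-1])
s=sense();print({k:s[k] for k in("t","tcp_pos","tool_rot","force","finger_gap")})
c=calibration("wrist");print(c)
E
```

```text
{'t': 0.1, 'tcp_pos': array([0.20619369, 0.58932259, 0.23040686]), 'tool_rot': array([ 1.67592747e-01,  9.85855816e-01, -9.33428241e-04, -3.31310817e-04]), 'force': array([-0.24307331, -0.13884938,  0.0404388 ]), 'finger_gap': 0.9988612458053886}
{'camera_matrix': array([[344.82404251,   0.        , 326.75734779],
       [  0.        , 344.82404251, 238.64807713],
       [  0.        ,   0.        ,   1.        ]]), 'k1': -0.054894506326124776, 'mount': array([[-3.17718423e-04, -9.44971902e-01, -3.27151345e-01,
         8.47849832e-02],
       [ 9.99999817e-01, -1.31693686e-04, -5.90771013e-04,
        -2.33743510e-04],
       [ 5.15178241e-04, -3.27151473e-01,  9.44971771e-01,
        -1.42971263e-01],
       [ 0.00000000e+00,  0.00000000e+00,  0.00000000e+00,
         1.00000000e+00]])}
```

View pics/scene0.png

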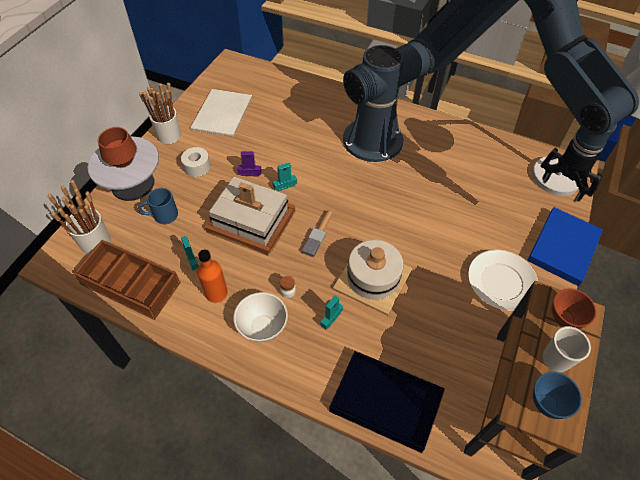

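View pics/top0.png

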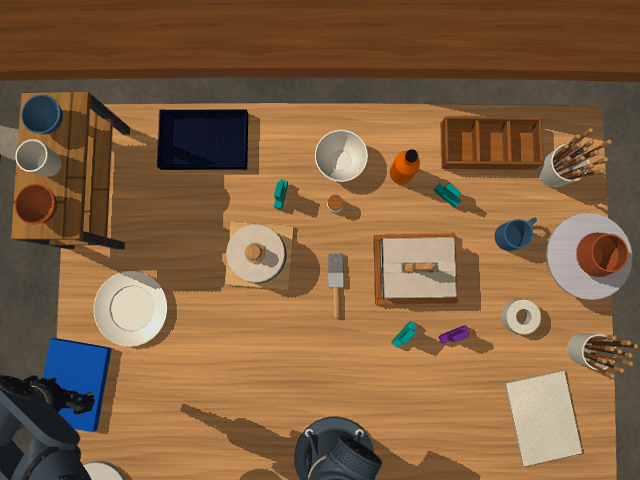

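```bash
cat > h.py <<'E'
from station import *
import numpy as np, cv2
from scipy.spatial.transform import Rotation as Ro
def cam(n,s=None):
    c=calibration(n)
    if n!="wrist": return c,np.array(c["R"]),np.array(c["t"])
    T=np.eye(4);T[:3,:3]=Ro.from_quat(s["tool_rot"]).as_matrix();T[:3,3]=s["tcp_pos"]
    W=np.linalg.inv(T@c["mount"]);return c,W[:3,:3],W[:3,3]
def ray(n,uv,z,s=None):
    c,R,t=cam(n,s);uv=np.atleast_2d(np.float64(uv))
    p=cv2.undistortPoints(uv[:,None],c["camera_matrix"],np.array([c["k1"],0,0,0]))[:,0]
    d=np.c_[p,np.ones(len(p))]@R;o=-R.T@t
    return o+d*((z-o[2])/d[:,2])[:,None]
def proj(n,X,s=None):
    c,R,t=cam(n,s)
    return cv2.projectPoints(np.float64(X).reshape(-1,1,3),cv2.Rodrigues(R)[0],t,c["camera_matrix"],np.array([c["k1"],0,0,0]))[0][:,0]
def goal(pos,R):  # shift and turn in tool axes
    s=sense();A=Ro.from_quat(s["tool_rot"])
    print("shift",np.round(A.inv().apply(np.array(pos)-s["tcp_pos"]),4),"turn",np.round((A.inv()*R).as_rotvec(),4))
E
python3 - <<'E'
from h import *
np.set_printoptions(suppress=True,precision=4)
print(ray("top",[[420,266]],.168),"\n",ray("top",[[383,238],[455,237],[457,298],[384,299]],.092))
im=cv2.imread("pics/top0.png")[222:312,365:475]
cv2.imwrite("pics/c1.png",cv2.resize(im,None,fx=6,fy=6,interpolation=cv2.INTER_CUBIC))
print(Ro.from_quat(sense()["tool_rot"]).as_matrix())
E
```

```text
[[ 0.4887 -0.2002  0.168 ]] 
 [[ 0.5631 -0.1201  0.092 ]
 [ 0.5665 -0.3026  0.092 ]
 [ 0.413  -0.305   0.092 ]
 [ 0.4099 -0.1219  0.092 ]]
[[-0.9438  0.3304 -0.001 ]
 [ 0.3304  0.9438 -0.0017]
 [ 0.0003 -0.002  -1.    ]]
```

View pics/c1.png

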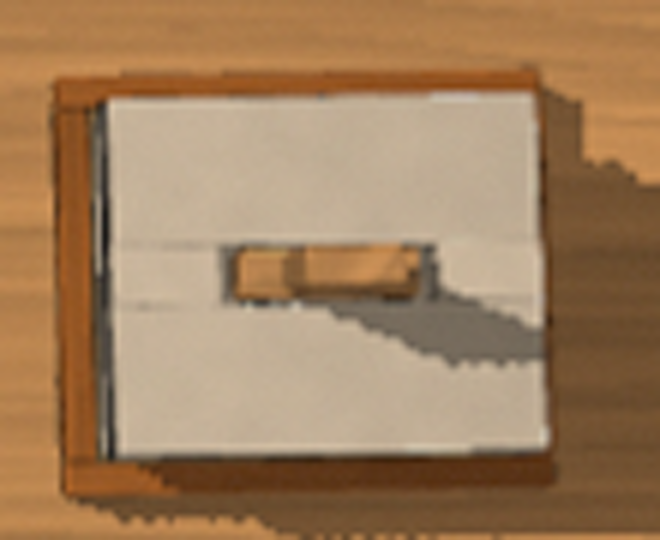

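Call:
apply_moves(
  plan=[
    [-0.0378, -0.0469, -0.009, 0, 0, 0, -1],
    [-0.0378, -0.0469, -0.009, 0, 0, 0, -1],
    [-0.0378, -0.0469, -0.009, 0, 0, 0, -1],
    [-0.0378, -0.0469, -0.009, 0, 0, 0, -1],
    [-0.0378, -0.0469, -0.009, 0, 0, 0, -1],
    [-0.0378, -0.0469, -0.009, 0, 0, 0, -1],
    [-0.0378, -0.0469, -0.009, 0, 0, 0, -1],
    [-0.0378, -0.0469, -0.009, 0, 0, 0, -1],
  ],
  force=110,
)

```text
t: 1.1
tcp_pos: [0.3681, 0.134, 0.3035]
tool_rot: [0.167, 0.986, 0.0, 0.0]
force: [0.9, 0.4, 0.2]
finger_gap: 1.001
gripper_force: 0.0
```

Call:
apply_moves(
  plan=[
    [-0.0378, -0.0469, 0, 0, 0, 0, -1],
    [-0.0378, -0.0469, 0, 0, 0, 0, -1],
    [-0.0378, -0.0469, 0, 0, 0, 0, -1],
    [-0.0378, -0.0469, 0, 0, 0, 0, -1],
    [-0.0378, -0.0469, 0, 0, 0, 0, -1],
    [-0.0378, -0.0469, 0, 0, 0, 0, -1],
  ],
)

```text
t: 1.85
tcp_pos: [0.4891, -0.2066, 0.303]
tool_rot: [0.168, 0.986, 0.0, -0.0]
force: [1.3, -0.0, 0.1]
finger_gap: 1.003
gripper_force: 0.0
```

Call:
apply_moves(
  plan=[
    [0, 0, 0, 0, 0, 0.172, -1],
    [0, 0, 0, 0, 0, 0.172, -1],
    [0, 0, 0, 0, 0, 0.172, -1],
    [0, 0, 0, 0, 0, 0.172, -1],
    [0, 0, 0, 0, 0, 0.172, -1],
    [0, 0, 0, 0, 0, 0.172, -1],
    [0, 0, 0, 0, 0, 0.172, -1],
    [0, 0, 0, 0, 0, 0, -1],
  ],
)

```text
t: 2.85
tcp_pos: [0.4887, -0.2045, 0.3029]
tool_rot: [0.696, 0.718, -0.0, -0.0]
force: [0.4, 0.8, -0.5]
finger_gap: 1.0
gripper_force: 0.0
```

Run:
```python
from h import *
np.set_printoptions(suppress=True,precision=4)
s=sense();im=snapshot("wrist")[:,:,::-1]
cv2.imwrite("pics/w1.png",im);print(s["t"],s["tcp_pos"],s["force"]);print(Ro.from_quat(s["tool_rot"]).as_matrix())
```

```text
2.85 [ 0.4887 -0.2045  0.3029] [ 0.3543  0.7957 -0.4744]
[[-0.032   0.9995 -0.0008]
 [ 0.9995  0.032   0.0005]
 [ 0.0006 -0.0008 -1.    ]]
```

View pics/w1.png

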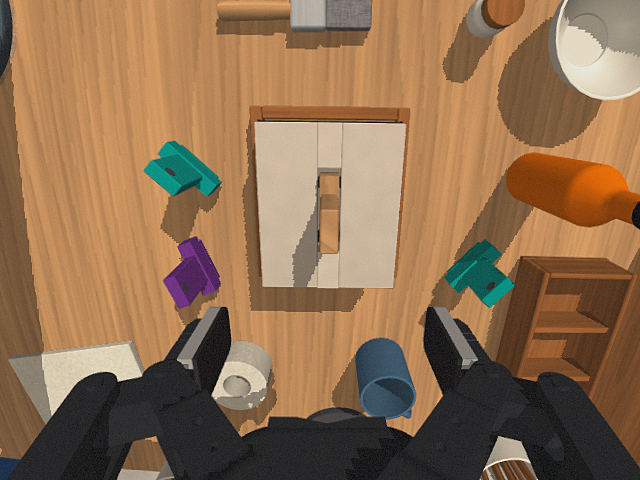

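Run:
```python
from h import *
np.set_printoptions(suppress=True,precision=4)
im=cv2.imread("pics/w1.png")[160:270,290:370]
cv2.imwrite("pics/c2.png",cv2.resize(im,None,fx=5,fy=5,interpolation=cv2.INTER_CUBIC))
s=sense()
print(ray("wrist",[[255,122],[405,124],[394,288],[262,288]],.092,s))
def corners(x,y,z0,z1):
    P=[[sx*x,y*sy,z] for z in(z0,z1) for sx in(-1,1) for sy in(-1,1)];return np.array(P)
th=0.016
for y0 in(-.212,):
  H=corners(.008,.02,.12,.168);B=corners(.010,.038,.092,.102)
  for P in(H,B): 
    P[:,:2]=P[:,:2]@np.array([[np.cos(th),np.sin(th)],[-np.sin(th),np.cos(th)]])+[.488,y0]
    print((proj("wrist",P,s)-[290,160])*5, proj("top",P).round(1)[4:])
```

```text
[[ 0.4151 -0.1241  0.092 ]
 [ 0.5623 -0.1212  0.092 ]
 [ 0.5684 -0.3001  0.092 ]
 [ 0.4171 -0.305   0.092 ]]
[[140.0761 387.3242]
 [141.8357 190.6467]
 [220.1198 388.5915]
 [224.9719 192.0085]
 [133.339  476.8188]
 [135.0438 252.9325]
 [225.5053 478.2549]
 [231.397  254.4945]] [[433.4 269.6]
 [416.6 269.8]
 [433.2 262.9]
 [416.5 263.1]]
[[133.3675 423.6331]
 [136.0741  74.6717]
 [224.8342 425.0721]
 [233.809   76.3037]
 [132.0523 439.7489]
 [134.7325  82.273 ]
 [225.8689 441.2207]
 [235.1719  83.9481]] [[435.6 271.5]
 [405.2 271.9]
 [435.4 263.5]
 [405.  263.9]]
```

View pics/c2.png

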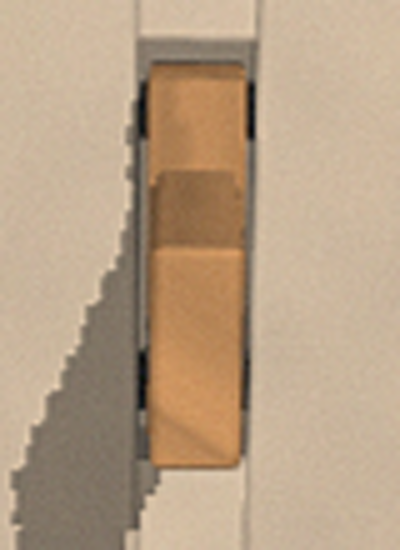

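Call:
apply_moves(
  plan=[
    [-0.0065, 0.0008, 0.03, 0, 0, 0.016, -1],
    [0, 0, 0.04, 0, 0, 0, -1],
    [0, 0, 0.04, 0, 0, 0, -1],
    [0, 0, 0.03, 0, 0, 0, -1],
    [0, 0, 0.022, 0, 0, 0, -1],
    [0, 0, 0.01, 0, 0, 0, -1],
    [0, 0, 0, 0, 0, 0, -1],
  ],
)

```text
t: 3.78
tcp_pos: [0.4898, -0.2111, 0.1309]
tool_rot: [0.702, 0.712, -0.0, -0.001]
force: [0.3, 0.0, 0.2]
finger_gap: 1.0
gripper_force: 0.0
```

Run:
```python
from h import *
np.set_printoptions(suppress=True,precision=4)
s=sense();im=snapshot("wrist")[:,:,::-1]
cv2.imwrite("pics/w2.png",im);print(s["t"],s["tcp_pos"],s["force"],s["ft_torque"]);print(Ro.from_quat(s["tool_rot"]).as_matrix())
```

```text
3.775 [ 0.4898 -0.2111  0.1309] [0.3266 0.0102 0.1711] [-0.0056 -0.0276 -0.0184]
[[-0.0151  0.9999 -0.0009]
 [ 0.9999  0.0151  0.0006]
 [ 0.0006 -0.0009 -1.    ]]
```

View pics/w2.png

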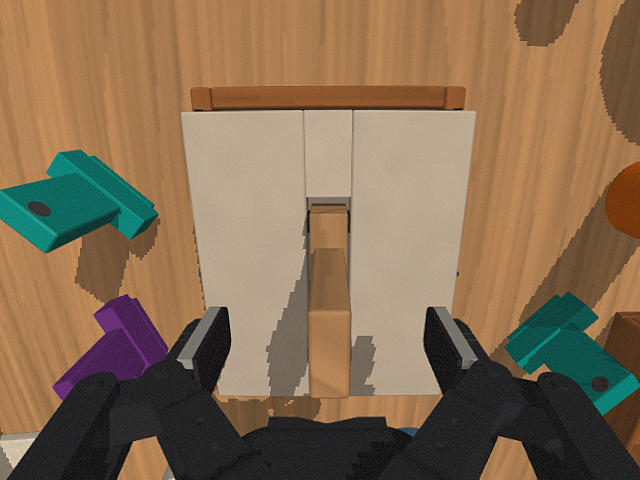

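The handle (columns 308–350) stands midway between the pads (229 and 426), so I'm closing the gripper.

Call:
apply_moves(
  plan=[
    [0, 0, 0, 0, 0, 0, 1],
    [0, 0, 0, 0, 0, 0, 1],
    [0, 0, 0, 0, 0, 0, 1],
    [0, 0, 0, 0, 0, 0, 1],
    [0, 0, 0, 0, 0, 0, 1],
    [0, 0, 0, 0, 0, 0, 1],
  ],
  force=115,
)

```text
t: 4.58
tcp_pos: [0.4905, -0.2113, 0.1319]
tool_rot: [0.702, 0.712, 0.0, 0.001]
force: [0.3, 0.7, 5.0]
finger_gap: 0.173
gripper_force: 112.4
```

Call:
apply_moves(
  plan=[
    [0.0017, 0, -0.0008, 0, -0.035, 0, 1],
    [0.0017, 0, -0.0008, 0, -0.035, 0, 1],
    [0, 0, 0, 0, 0, 0, 1],
  ],
)

```text
t: 4.95
tcp_pos: [0.4904, -0.2076, 0.1334]
tool_rot: [0.702, 0.712, -0.024, 0.025]
force: [1.0, -0.3, 5.5]
finger_gap: 0.173
gripper_force: 112.7
```

Call:
apply_moves(
  plan=[
    [0.0017, 0, -0.0009, 0, -0.035, 0, 1],
    [0.0017, 0, -0.0009, 0, -0.035, 0, 1],
    [0.0006, 0, -0.0003, 0, -0.014, 0, 1],
    [0, 0, 0, 0, 0, 0, 1],
  ],
)

```text
t: 5.45
tcp_pos: [0.4902, -0.203, 0.1351]
tool_rot: [0.7, 0.71, -0.053, 0.055]
force: [1.2, 2.0, 7.9]
finger_gap: 0.168
gripper_force: 113.1
```

Run:
```python
from h import *
np.set_printoptions(suppress=True,precision=4)
s=sense();im=snapshot("wrist")[:,:,::-1]
cv2.imwrite("pics/w3.png",im);print(s["t"],s["tcp_pos"],s["force"],s["ft_torque"]);print(Ro.from_quat(s["tool_rot"]).as_matrix())
```

```text
5.45 [ 0.4902 -0.203   0.1351] [1.169  2.0002 7.8891] [ 1.3061 -0.0918  0.0201]
[[-0.0127  0.9999  0.0032]
 [ 0.9882  0.013  -0.1526]
 [-0.1526  0.0012 -0.9883]]
```

View pics/w3.png

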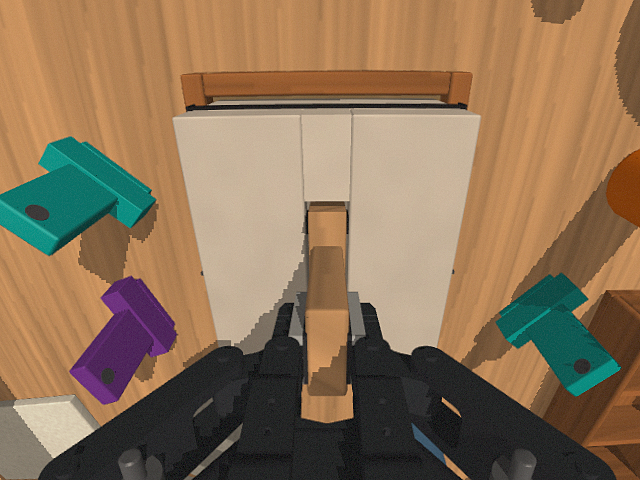

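The stopper hasn't visibly turned in the fingers (handle edge at row 247, block end at 206, both nearly as before), so it leans about 8° left. Next I rock it right about the right pair of grips.

Call:
apply_moves(
  plan=[
    [-0.002, 0, -0.0015, 0, 0.035, 0, 1],
    [-0.002, 0, -0.0015, 0, 0.035, 0, 1],
    [0, 0, 0, 0, 0, 0, 1],
  ],
)

```text
t: 5.88
tcp_pos: [0.4897, -0.2061, 0.1367]
tool_rot: [0.702, 0.711, -0.029, 0.029]
force: [3.6, 4.1, -5.9]
finger_gap: 0.173
gripper_force: 113.0
```

Call:
apply_moves(
  plan=[
    [-0.0019, 0, -0.0011, 0, 0.035, 0, 1],
    [-0.0019, 0, -0.0011, 0, 0.035, 0, 1],
    [0, 0, 0, 0, 0, 0, 1],
  ],
)

```text
t: 6.25
tcp_pos: [0.4896, -0.2099, 0.1387]
tool_rot: [0.703, 0.711, -0.004, 0.004]
force: [4.8, 2.3, -11.5]
finger_gap: 0.171
gripper_force: 112.7
```

Call:
apply_moves(
  plan=[
    [-0.0019, 0.0002, -0.0008, 0, 0.035, 0, 1],
    [-0.0019, 0.0002, -0.0008, 0, 0.035, 0, 1],
    [0, 0, 0, 0, 0, 0, 1],
  ],
)

```text
t: 6.62
tcp_pos: [0.4898, -0.214, 0.1404]
tool_rot: [0.702, 0.711, 0.02, -0.021]
force: [2.8, 1.4, -15.1]
finger_gap: 0.173
gripper_force: 112.7
```

Call:
apply_moves(
  plan=[
    [-0.0019, 0.0001, -0.0005, 0, 0.035, 0, 1],
    [-0.0019, 0, -0.0005, 0, 0.035, 0, 1],
    [0, 0, 0, 0, 0, 0, 1],
  ],
)

```text
t: 7.0
tcp_pos: [0.49, -0.2184, 0.1424]
tool_rot: [0.701, 0.71, 0.045, -0.046]
force: [3.5, 2.3, -15.4]
finger_gap: 0.173
gripper_force: 112.8
```

Call:
apply_moves(
  plan=[
    [-0.0011, 0, -0.0001, 0, 0.022, 0, 1],
    [0, 0, 0, 0, 0, 0, 1],
  ],
)

```text
t: 7.25
tcp_pos: [0.4902, -0.2194, 0.1428]
tool_rot: [0.7, 0.71, 0.052, -0.053]
force: [2.3, 3.6, -13.0]
finger_gap: 0.175
gripper_force: 112.9
```

Run:
```python
from h import *
np.set_printoptions(suppress=True,precision=4)
s=sense();im=snapshot("wrist")[:,:,::-1]
sc=snapshot("scene")[150:270,180:320,::-1]
a=np.zeros((480,800,3),np.uint8);a[:,:400]=im[120:,120:520][:480] if 0 else cv2.copyMakeBorder(im[120:480,120:520],0,120,0,0,0)
b=cv2.resize(sc,(400,343));a[:343,400:]=b
cv2.imwrite("pics/w4.png",a);print(s["t"],s["tcp_pos"],s["force"],s["ft_torque"]);M=Ro.from_quat(s["tool_rot"]).as_matrix();print(M)
for y in(-.1815,-.2415): print(M.T@(np.array([.4895,y,.0835])-s["tcp_pos"]))
```

```text
7.25 [ 0.4902 -0.2194  0.1428] [  2.2903   3.6087 -13.0447] [ 0.2097 -0.4375 -0.0484]
[[-0.0134  0.9999 -0.0029]
 [ 0.9888  0.0137  0.1485]
 [ 0.1486 -0.0009 -0.9889]]
[ 0.0287 -0.0001  0.0642]
[-0.0306 -0.0009  0.0553]
```

View pics/w4.png

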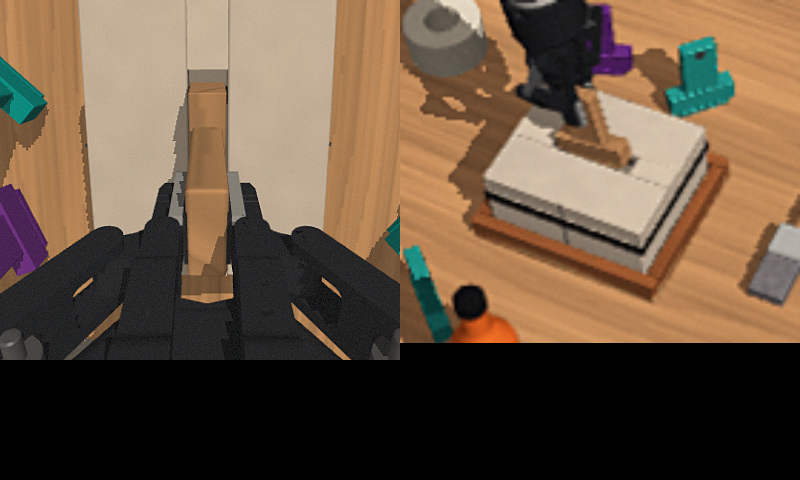

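Call:
apply_moves(
  plan=[
    [0.0022, 0, -0.0008, 0, -0.035, 0, 1],
    [0.0022, 0, -0.0008, 0, -0.035, 0, 1],
    [0, 0, 0, 0, 0, 0, 1],
  ],
)

```text
t: 7.72
tcp_pos: [0.4904, -0.215, 0.1455]
tool_rot: [0.701, 0.712, 0.027, -0.027]
force: [0.4, 0.9, -11.8]
finger_gap: 0.174
gripper_force: 113.1
```

Call:
apply_moves(
  plan=[
    [0.0022, 0, -0.0009, 0, -0.035, 0, 1],
    [0.0022, 0, -0.0009, 0, -0.035, 0, 1],
    [0, 0, 0, 0, 0, 0, 1],
  ],
)

```text
t: 8.1
tcp_pos: [0.4906, -0.2108, 0.1479]
tool_rot: [0.702, 0.713, 0.003, -0.003]
force: [-0.8, 3.4, -6.3]
finger_gap: 0.172
gripper_force: 113.8
```

Call:
apply_moves(
  plan=[
    [0.0022, 0, -0.0009, 0, -0.035, 0, 1],
    [0.0022, 0, -0.0009, 0, -0.035, 0, 1],
    [0, 0, 0, 0, 0, 0, 1],
  ],
)

```text
t: 8.48
tcp_pos: [0.4907, -0.2068, 0.1498]
tool_rot: [0.701, 0.712, -0.022, 0.023]
force: [-1.0, 1.5, -3.3]
finger_gap: 0.171
gripper_force: 114.2
```

Call:
apply_moves(
  plan=[
    [0.0021, 0, -0.0012, 0, -0.035, 0, 1],
    [0.0021, 0, -0.0012, 0, -0.035, 0, 1],
    [0.0008, 0, -0.0004, 0, -0.014, 0, 1],
    [0, 0, 0, 0, 0, 0, 1],
  ],
)

```text
t: 8.98
tcp_pos: [0.4906, -0.2017, 0.1517]
tool_rot: [0.7, 0.71, -0.051, 0.052]
force: [-0.6, 1.6, -1.2]
finger_gap: 0.17
gripper_force: 114.3
```

Run:
```python
from h import *
np.set_printoptions(suppress=True,precision=4)
s=sense();im=snapshot("wrist")[:,:,::-1]
a=np.zeros((343,800,3),np.uint8);a[:,:400]=im[120:463,120:520]
a[:,400:]=cv2.resize(snapshot("scene")[150:270,180:320,::-1],(400,343))
cv2.imwrite("pics/w5.png",a);print(s["t"],s["tcp_pos"],s["force"],s["ft_torque"]);M=Ro.from_quat(s["tool_rot"]).as_matrix();print(M)
for y in(-.1815,-.2415): print(M.T@(np.array([.4895,y,.0835])-s["tcp_pos"]))
```

```text
8.975 [ 0.4906 -0.2017  0.1517] [-0.5627  1.5501 -1.1639] [0.5547 0.1845 0.008 ]
[[-0.0137  0.9999  0.0026]
 [ 0.9893  0.0139 -0.1454]
 [-0.1454  0.0006 -0.9894]]
[ 0.0299 -0.0009  0.0646]
[-0.0294 -0.0017  0.0733]
```

View pics/w5.png

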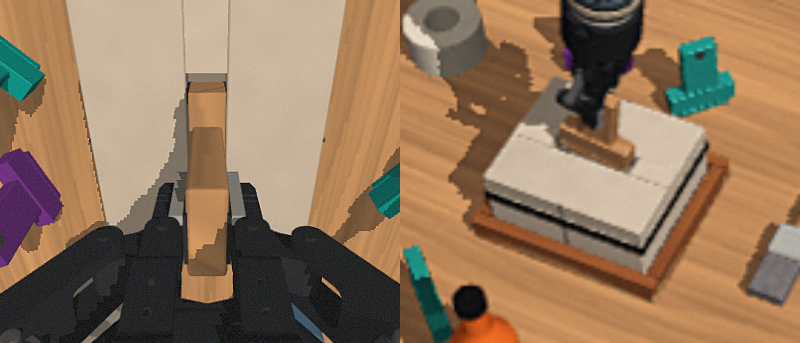

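Call:
apply_moves(
  plan=[
    [-0.0026, 0, -0.001, 0, 0.035, 0, 1],
    [-0.0026, 0, -0.001, 0, 0.035, 0, 1],
    [0, 0, 0, 0, 0, 0, 1],
  ],
)

```text
t: 9.45
tcp_pos: [0.4906, -0.2077, 0.1536]
tool_rot: [0.702, 0.711, -0.027, 0.027]
force: [-0.4, -0.4, -2.5]
finger_gap: 0.17
gripper_force: 114.8
```

Call:
apply_moves(
  plan=[
    [-0.0026, 0, -0.001, 0, 0.035, 0, 1],
    [-0.0026, 0, -0.001, 0, 0.035, 0, 1],
    [0, 0, 0, 0, 0, 0, 1],
  ],
)

```text
t: 9.82
tcp_pos: [0.4918, -0.2134, 0.1572]
tool_rot: [0.702, 0.712, -0.002, 0.005]
force: [0.1, -0.2, -1.9]
finger_gap: 0.174
gripper_force: 114.8
```

Call:
apply_moves(
  plan=[
    [-0.0026, 0, -0.001, 0, 0.035, 0, 1],
    [-0.0026, 0, -0.001, 0, 0.035, 0, 1],
    [0, 0, 0, 0, 0, 0, 1],
  ],
)

```text
t: 10.2
tcp_pos: [0.4912, -0.2177, 0.1585]
tool_rot: [0.702, 0.711, 0.022, -0.021]
force: [0.7, -0.2, -0.6]
finger_gap: 0.172
gripper_force: 114.8
```

Call:
apply_moves(
  plan=[
    [-0.0026, 0, -0.001, 0, 0.035, 0, 1],
    [-0.0015, 0, -0.0005, 0, 0.02, 0, 1],
    [0, 0, 0, 0, 0, 0, 1],
  ],
)

```text
t: 10.58
tcp_pos: [0.4908, -0.2215, 0.1592]
tool_rot: [0.701, 0.711, 0.042, -0.042]
force: [0.3, 0.1, -2.0]
finger_gap: 0.17
gripper_force: 114.8
```

Run:
```python
from h import *
y=np.array([.99986,.015,0]);z=np.array([0,0,-1.]);x=np.cross(y,z)
goal([.4903,-.2113,.169],Ro.from_matrix(np.c_[x,y/np.linalg.norm(y),z]))
```

```text
shift [ 0.0113 -0.0003 -0.0085] turn [ 0.0004 -0.1187 -0.0018]
```

Call:
apply_moves(
  plan=[
    [0.0006, 0, -0.005, 0, 0, 0, 1],
    [0.0006, 0, -0.005, 0, 0, 0, 1],
    [0.003, 0, 0, 0, -0.035, 0, 1],
    [0.003, 0, 0, 0, -0.035, 0, 1],
    [0.003, 0, 0, 0, -0.035, 0, 1],
    [0.001, 0, 0, 0, -0.014, 0, 1],
    [0, 0, 0, 0, 0, 0, 1],
  ],
)

```text
t: 11.45
tcp_pos: [0.4904, -0.2102, 0.17]
tool_rot: [0.702, 0.712, -0.0, -0.0]
force: [-0.5, -0.7, -1.4]
finger_gap: 0.171
gripper_force: 114.8
```

Run:
```python
from h import *
np.set_printoptions(suppress=True,precision=4)
s=sense();im=snapshot("wrist")[:,:,::-1]
a=np.zeros((400,800,3),np.uint8);a[:,:400]=im[80:480,120:520]
a[:,400:]=cv2.resize(snapshot("scene")[165:245,210:290,::-1],(400,400),interpolation=cv2.INTER_CUBIC)
cv2.imwrite("pics/w6.png",a);print(s["t"],s["tcp_pos"],s["force"],s["ft_torque"])
y=np.array([.99986,.015,0]);z=np.array([0,0,-1.]);x=np.cross(y,z)
goal([.4903,-.2113,.169],Ro.from_matrix(np.c_[x,y/np.linalg.norm(y),z]))
```

```text
11.45 [ 0.4904 -0.2102  0.17  ] [-0.5085 -0.7065 -1.4348] [-0.0131 -0.0187  0.0192]
shift [-0.0004 -0.0003  0.0011] turn [ 0.0002  0.0002 -0.0008]
```

View pics/w6.png

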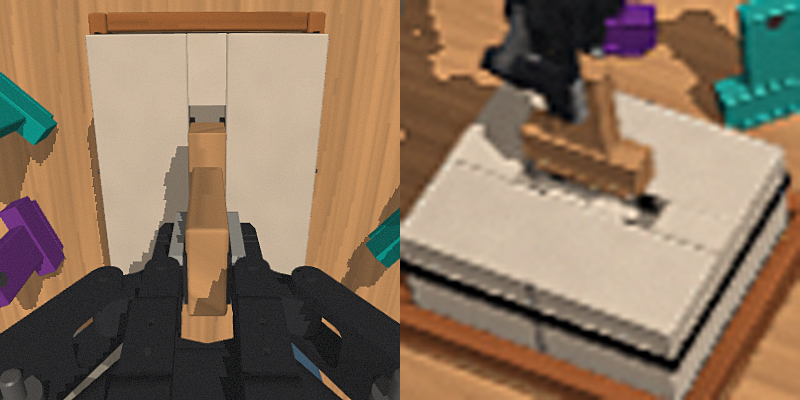

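Run:
```python
from h import *
np.set_printoptions(suppress=True,precision=1,linewidth=200)
s=sense()
w2=cv2.imread("pics/w2.png");w6=np.zeros((480,640,3),np.uint8);w6[80:,120:520]=cv2.imread("pics/w6.png")[:,:400]
for n,i in(("w2",w2),("w6",w6)):
    p=i[:,322:336].mean(1).mean(1);print(n,"block",p[198:216],"handle",p[242:254])
def pr(phi):
    g=s["tcp_pos"]+[0,0,.021];a=Ro.from_rotvec([-phi,0,0])
    P=np.array([[0,.038,-.05],[0,.02,.016]]);return proj("wrist",g+a.apply(P),s)[:,1]
for f in(-.04,-.02,0,.02):print(f,pr(f))
```

```text
w2 block [109.4 112.2 111.9 113.  119.   73.4  52.3  51.5  99.4 102.1 101.4 100.4  95.2  93.5  96.3 102.8 137.9 129.9] handle [123.8 122.4 123.6 123.3 125.3 124.6  97.8  91.5  94.3  94.7  95.9  96.6]
w6 block [121.4 122.1 120.9 123.4 112.8 106.8 108.2 109.  108.8 111.1 108.6 102.5 102.2 106.2 109.1 151.6 141.1 137.5] handle [135.  134.4 135.2 136.3 139.6 105.4 100.8 103.4 104.7 106.7 105.8 106.8]
-0.04 [211.3 315.4]
-0.02 [212.7 314. ]
0 [214.2 312.6]
0.02 [215.7 311.2]
```

The stopper is clear: slot open beneath it, wrist load −1.4 N (its own weight), lean within about 1°, underside about 15 mm above the mould.

Call:
apply_moves(
  plan=[
    [-0.0004, 0, 0.001, 0, -0.008, 0, 1],
    [0, 0, 0, 0, 0, 0, 1],
    [0, 0, 0, 0, 0, 0, 1],
    [0, 0, 0, 0, 0, 0, 1],
  ],
)

```text
t: 12.05
tcp_pos: [0.4905, -0.2114, 0.169]
tool_rot: [0.702, 0.712, -0.003, 0.003]
force: [-0.4, -0.4, -1.5]
finger_gap: 0.172
gripper_force: 114.8
```

```bash
python3 -c "
from station import *
s=sense();print(s['tcp_pos'],s['force']);print(sign_off())"
```

```text
[ 0.49047247 -0.2114236   0.16902642] [-0.42068171 -0.35417874 -1.51125048]
the job is handed in; nothing more can be done
None
```

The stopper came free after rocking left, right, left, right (about 8° each way, last right lean 7°); I handed the job in at 12 s with it held upright about 15 mm above the slot, upward pull never read over 15.4 N (the mould lifts at about 23 N), and I moved nothing else.

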